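# Tug-test the cassettes, then turn the frame over

## Task

Two pin cassettes sit in the tray of the turnover frame, and the hidden catch of one bay is worn and no longer holds. Pull gently upward on the grips to learn which cassette is held: the one that comes loose is to be lifted out and set down upright on the black rubber pad, and the held one must have proved itself with a steady tug of about 10 N (never above 40 N) before you swing the frame by its handle bar, half a turn over the top to its far stop, so that the held cassette hangs upside down in the tray. Leave the padlock, tape roll and lock cylinder where they are.

Things in the scene. Friction and masses are not known exactly. Their poses are not given: they have to be found in the camera images.
- stand: Fixed turnover stand: steel base plate 100 (x) x 226 (y) x 8 mm with two blue bearing towers at y = +-98 mm, 130 mm high. Origin: centre of the underside. The axle runs along its own y, 110 mm above the origin. Its yaw and place vary. Its own x points from the starting side of the handle to the far side.
- tray: Aluminium tray with grey end and middle walls, 67 (x) x 165 (y) mm, part of the turning frame. Origin on the axle midway between the towers; at joint 0 its axes are parallel to the stand's. Two open-topped bays, floor 8 mm below the origin, wall tops 18 mm above it, level with the tops of the seated cassettes (only the ribs stand out).
- bay_left (a point): Floor centre of the left bay, at y = +41 mm, z = -8 mm in the tray's frame. The bay is 59 x 59 mm, 1.5 mm clearance on each side of the cassette, whose origin lies here when seated. In a good bay hidden steel bolts in the walls stop the cassette rigidly after 2 mm of lift, and carry it upside down.
- bay_right (a point): Floor centre of the right bay, at y = -41 mm, z = -8 mm in the tray's frame; the same as the left bay. Exactly one of the two bays, at random, is worn: nothing holds its cassette, which lifts straight out with its own weight only. Nothing outside shows which bay it is, and either colour may sit in it.
- turn (a joint): Angle of the turning frame about the axle: 0 as it starts, tray upright, handle on the stand's -x side; grows as the handle goes up and over the top; 3.14 at the far stop, tray upside down. Friction 0.18 N m: stays where it is left, turns with about 3 to 4 N at the handle.
- handle_mid (a point): Middle of the handle bar, a black round bar 10 mm thick along the tray's y, 84 mm free length between its two arms, 75 mm from the axle (at x = -75 mm, z = 0 in the tray's frame), with a 36 mm wide gap between bar and tray. It can be pinched from above, the fingers closing across it along the stand's x, and turns between the fingers while the frame swings.
- cassette_blue: Loose pin cassette, 0.15 to 0.31 kg: black block 56 x 56 x 26 mm with an upright blue grip rib on top, 16 mm thick along its x, 40 mm long along y, 28 mm high (rib top 54 mm above the underside). Origin: centre of the underside; z up through the rib; axes parallel to the tray's. Starts fully down in the left or the right bay, at random. The two differ only in colour.
- cassette_orange: Loose pin cassette, 0.15 to 0.31 kg: black block 56 x 56 x 26 mm with an upright orange grip rib on top, 16 mm thick along its x, 40 mm long along y, 28 mm high (rib top 54 mm above the underside). Origin: centre of the underside; z up through the rib; axes parallel to the tray's. Starts fully down in the left or the right bay, at random. The two differ only in colour.
- pad: Fixed black rubber pad 110 (x) x 90 (y) x 5 mm on the bench, right of the stand. Origin: centre of its underside; z up.
- pad_top (a point): Centre of the pad's top face, where the loose cassette is set down.
- padlock: Bystander: brass padlock 69 x 45 x 19 mm lying on the bench left of the stand; origin centre of its underside. Not to be moved.
- tape_roll: Bystander: black tape roll 57 x 54 x 19 mm lying behind the stand; origin centre of its underside. Not to be moved.
- lock_cylinder: Bystander: brass lock cylinder 43 x 24 x 40 mm on the bench left of the padlock; origin centre of its underside. Not to be moved.

How it is judged:
By the outcome, as a careful person would: the job done as asked, in the order asked, and still so for the second after the job is handed in, with the robot touching nothing.
It also fails if it takes over 61 s, if anything falls off the work surface, if the arm or the gripper's body presses on something with over 40 N, if the wrist force passes 120 N, or if a joint passes its speed limit or range.

## Robot

A 7-joint arm with a two-finger parallel gripper is mounted at the origin on a cart in front of the work surface, level with it; the furniture and walls round the work are solid. World frame = base frame: x ahead of the robot, y to its left, z up, the work surface at z = 0. Lengths are in m, angles in rad, forces in N, time in s.
With the tool pointing down it reaches from about 0.4 to 0.85 m from the base axis. Payload 10.4 kg.
Tool frame: the origin (TCP) lies on the centre line of the jaws, within the pads' length; the fingertips stand 11 mm ahead of it and the grasp point (between the pads) lies 8 mm behind it (tip_reach is the distance from the TCP to the fingertips, in m); z points along the fingers, y is the line along which they close (so a half turn about z gives the same grasp; the last joint's range is limited). The gripper opens to 85 mm and grips with 20 to 120 N. Pads are 22 mm wide; open, the fingers measure 114 mm over their backs; the gripper's body (76 mm by 85 mm) begins 54 mm behind the grasp point. The pads swing forward as they close: fully open they stand 13 mm farther back than shut.
Start: joints at [1.262, 0.332, -0.065, 1.46, 0.022, 1.35, -0.088], TCP at [0.176, -0.6, 0.242] pointing down, gripper open.
Joint ranges: [-2.6, 2.6], [-0.5, 2.12], [-1.47, 1.34], [0.16, 2.42], [-1.27, 4.41], [0.06, 2.06], [-2.6, 2.6]. Speed limits (rad/s): [2.22, 2.22, 2.79, 2.79, 3.14, 3.14, 3.14].

## Interface

Orientations are given as a unit quaternion [x, y, z, w].
In Python, from workcell import get_obs, camera, hand_in, tip_reach gives the robot as it stands. The module is installed in compiled form; this text tells all that it offers.
- The arm moves only by the tool move_arm, never from a script. Its argument "plan" is a list of rows, each an object with "delta_pos": the shift along the tool's x, y, z in a scale on which 1.0 is 0.75 m, a list of three; "turn": the turn, a rotation vector about the tool's x, y, z in fractions of the full range, 1 being 2 rad, a list of three; "fingers": the closure, from 0 (fully open) to 1 (shut). A call has 1 to 12 rows; each row is the pose to reach, as a shift and turn from the pose commanded when the call began, along the tool's axes at that moment; what a row does not reach only later rows make up. A row lasts 1/8 s, in which the tool goes at most 62.5 mm and 10.7 degrees, less where a joint would pass 70% of its speed; a pose out of reach is approached as far as the arm can. A call with a gripper value outside its range is refused whole. The fingers move at their own pace and stop on an object; "force" is the grip in N (left out, the last holds). Time passes only in rows, so rows that repeat a pose let the fingers close. It gives the time, the measured TCP pose, the force, the opening and the grip force at its end, in the units of the state.
- get_obs(): the state, without advancing time (a new reading comes with each control period).
- camera(name): name is "scene" or "top"; returns a dict with "color" (384x512x3 uint8, red, green, blue), "range_z" (384x512 float32, m along the optical axis (not along the pixel's ray), 0 where there is no reading), "fx", "fy", "cx", "cy" (pixels), "R" (3x3) and "t" (3): a world point X has camera coordinates R X + t. Camera axes: x right, y down, z forward; pixel columns grow to the right and rows downward; lengths in m; the calibration is good to about 2 mm. A picture is of the moment at which its call begins.
- hand_in(): hands the job in; it is judged then, once.
The state is a dict: "clock": time; "joint_pos": joint angles; "joint_velocities": joint speeds; "tau": joint torques, N m; "position": TCP position; "ee_rot": TCP orientation; "ft_force": force on the tool from outside, world axes, zero at the start; "torque": the same for the moment, N m; "grip_width": opening from 0.0 (shut) to 1.0 (fully open); "grasp_force": force on a finger pad.
Only numpy, scipy, OpenCV 4.12 (cv2) and the standard library are available. Lean on these libraries where they do the work, as an engineer would, in place of code of your own. Each camera call takes 0.05 s, during which the arm holds its last target. There are 200 camera calls.

## Working session

There is one attempt and no reset: what is moved stays moved. The work goes in short steps, Python scripts to look and compute and a tool call to move; the robot and the scene stay as the last step left them, time stands still between calls to the robot, and variables do not carry over. Pictures are saved under pics/ and viewed, at most 10 in all, crops included, and the job is handed in when it is done.

Besides the shell and the picture viewer there is one more tool, called after "Call:" as name(argument=value, ...), one argument or row to a line, values as JSON. move_arm: Moves the arm, as the interface text tells. Its arguments: {"type":"object","properties":{"plan":{"type":"array","items":{"type":"object","properties":{"delta_pos":{"type":"array","items":{"type":"number"}},"turn":{"type":"array","items":{"type":"number"}},"fingers":{"type":"number"}}}},"force":{"type":"number"}},"required":["plan"]}

```bash
mkdir -p pics; python3 - <<'E'
from workcell import *
import cv2,numpy as np,pickle
o=get_obs();print(o, tip_reach)
d={}
for n in("scene","top"):
    c=camera(n);d[n]=c;cv2.imwrite(f"pics/{n}0.png",c["color"][:,:,::-1])
    print(n,c["fx"],c["cx"],c["cy"],(-c["R"].T@c["t"]).round(3),c["R"].round(3).tolist())
pickle.dump(d,open("c0.pkl","wb"))
E
```

```text
{'clock': 0.0, 'joint_pos': array([ 1.2624026 ,  0.33287696, -0.06467399,  1.46095821,  0.02159197,
        1.34988416, -0.08851309]), 'joint_velocities': array([ 0.00111198, -0.00084167,  0.0003936 ,  0.00013763,  0.0020993 ,
        0.00024658, -0.00029899]), 'tau': array([ 7.94863190e-04, -6.25454950e+01,  4.95339639e-02, -3.91598189e+01,
        1.62830902e-02,  1.00338523e-02,  1.56036975e-05]), 'position': array([ 0.17608035, -0.59930625,  0.24150461]), 'ee_rot': array([ 9.89808639e-01,  1.42402054e-01, -1.35044514e-04, -7.02990798e-04]), 'ft_force': array([ 0.35581287, -0.22051824, -0.39236311]), 'torque': array([-0.00549538,  0.04362209, -0.00073953]), 'grasp_force': 0.0, 'grip_width': 1.000213682469126} 0.011
scene 401.5104198654678 253.25654960377852 186.82775827127222 [-0.117  0.412  0.916] [[-0.569, -0.822, 0.015], [-0.582, 0.39, -0.714], [0.581, -0.415, -0.7]]
top 355.11790152010616 256.78436364859215 187.88864743055623 [ 0.421 -0.086  1.049] [[0.021, -1.0, 0.005], [-0.985, -0.021, -0.173], [0.173, -0.002, -0.985]]
```

View pics/top0.png

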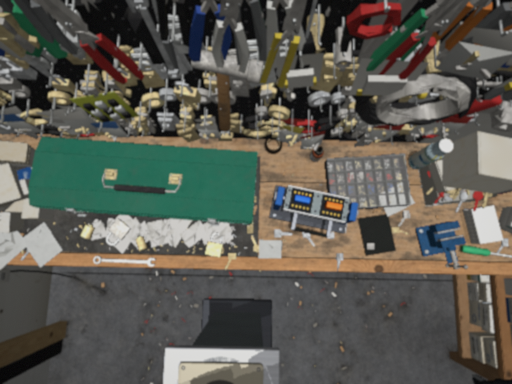

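View pics/scene0.png

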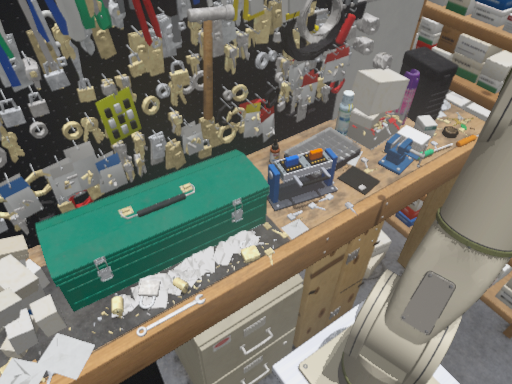

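The top view shows the stand at about (315,205), the ribs at (302,199) blue and (334,206) orange, the handle on the robot's side at about (308,230), and the pad at (377,235). The scene view agrees, with the stand at (300,175) and the pad at (358,179). I'll zoom in.

```bash
python3 - <<'E'
import cv2,numpy as np,pickle
d=pickle.load(open("c0.pkl","rb"))
a=d["top"]["color"][170:270,255:415,::-1]; b=d["scene"]["color"][135:215,250:390,::-1]
A=cv2.resize(a,(800,500),interpolation=cv2.INTER_CUBIC)
cv2.imwrite("pics/a.png",A)
def pts(n):
    c=d[n];z=c["range_z"];v,u=np.mgrid[:384,:512]
    P=np.stack([(u-c["cx"])/c["fx"]*z,(v-c["cy"])/c["fy"]*z,z],-1)
    return (P-c["t"])@c["R"]
P=pts("top");H=cv2.cvtColor(d["top"]["color"],cv2.COLOR_RGB2HSV)
for n,lo,hi in(("blue",(100,120,60),(125,255,255)),("orange",(5,150,120),(20,255,255))):
    m=cv2.inRange(H,lo,hi);m[:170]=0;m[270:]=0;m[:,:255]=0;m[:,415:]=0
    k,l,s,c=cv2.connectedComponentsWithStats(m)
    for i in range(1,k):
        if s[i,4]>8:
            q=P[l==i];print(n,c[i].round(1),s[i,4],np.median(q,0).round(3),q[:,2].max().round(3))
for r in range(178,262,4): print(r,(P[r,270:400:6,2]*1000).round().astype(int))
E
```

```text
blue [279.5 196.4] 134 [ 0.562 -0.149  0.129] 0.134
blue [301.9 199.1] 130 [ 0.551 -0.203  0.155] 0.16
blue [352.5 211.6] 131 [ 0.525 -0.338  0.129] 1.049
orange [333.9 205.2] 113 [ 0.538 -0.284  0.156] 1.049
178 [ 2 -3 -2 -1 -2 -1 -1  0  1 -2 45 44 46 45 46 46 44 48 46 47 47 43]
182 [ -3   3   3  -2   0 -10  -8  -3  -3  -5  43  46  43  44  44  47  46  44
  46  44  48  49]
186 [  3   8   5 131 128   2   3  -1   0   1  49  48  48  44  46  46  48  46
  43  46  49  45]
190 [  3   8 130 132 125 127 120 128   4   1  46  43  46  47  48  46  51  47
  50  45  48  45]
194 [ -2 123 129 128 126 126 133 129 131 129 129  41  47  43  45  45  47  46
  46  44  41  47]
198 [  1 128 129 128 152 157 157 121 129 130 128 128 131 129  47  49  44  44
  42  44  45  44]
202 [ -1 132   7 126 129 135 154 127 124 131 155 126 128 128 130  46  44  49
  44  46  49  46]
206 [  3  87   9 109 131 129 130 129 127 133 157 157 129 102 127  46  44  45
  37  24   9   9]
210 [  7   9   8 127 129 130 128 130 129 130 131 131 122 114 132  -2   2   2
   6  -1   9  11]
214 [  9   9   9   8 115   8 123 130 129 125 128 129 129 11
[... 377 characters left out ...]
07   1  -1 115   7   9  -1  -1   6   8   8
   6   4   7   6]
234 [  0   4   7   7   1   1   9   2 114 113   3   0  -2   2   3  -1   7   4
   5   7   4   1]
238 [ 2 -3 -1  2 -2  0 -4  2  1  0  1  0  0  1  0  1  4  4  1  6  6  0]
242 [  11 1049   -4    0   -1    0    3    4   -1    3   -3   -2    0    1
   -1   -4    1    4    6    5    4   -2]
246 [ 9  8  1 -1 -2  1  1 -1  4 -1 -1 -1  0 -2  3 -3  3  4  8  8  6 -3]
250 [ 4  6 -5 -1  2  0  1  0  1  0 -1  0 -1 -2 -1  0  5  7  3  1  6 -2]
254 [1049    8    3    3    2    0   -1    1    0    0    1    7    7    2
   -4   -1    6    3    0    0   -2   -1]
258 [  0   0   1  -2   1   0   0   2   0   0  -3   5   7  -7  -6 -29 -50  -1
   3  -1  -1   0]
```

View pics/a.png

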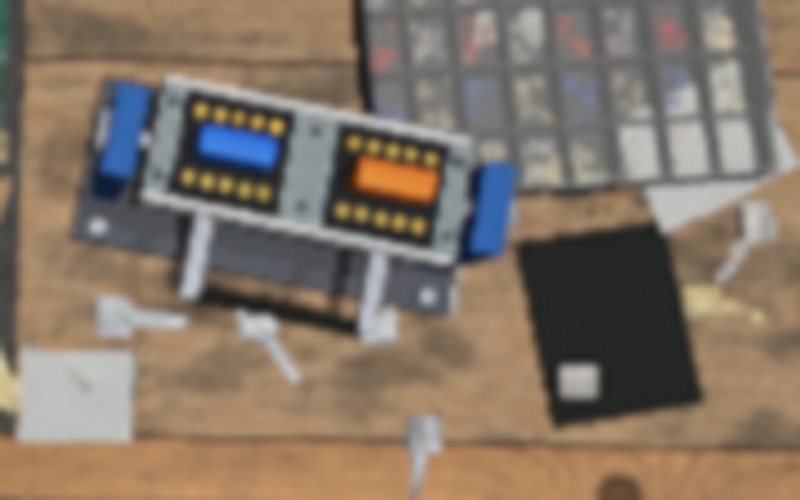

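The crop is clear: blue rib at (238,146), orange at (396,178), handle bar near (280,312) on the robot's side, pad centre near (610,323) with a light patch at (580,380). Next I'll measure these.

```bash
cat > h.py <<'E'
import cv2,numpy as np
def ray(c,uv,z):
    uv=np.atleast_2d(uv);C=-c["R"].T@c["t"]
    D=np.c_[(uv[:,0]-c["cx"])/c["fx"],(uv[:,1]-c["cy"])/c["fy"],np.ones(len(uv))]@c["R"]
    return C+D*((z-C[2])/D[:,2])[:,None]
def pts(c):
    z=c["range_z"];v,u=np.mgrid[:384,:512]
    P=np.stack([(u-c["cx"])/c["fx"]*z,(v-c["cy"])/c["fy"]*z,z],-1)
    return (P-c["t"])@c["R"]
def blobs(c,lo,hi,zr,plane,box,mn=20):
    H=cv2.cvtColor(c["color"],cv2.COLOR_RGB2HSV);P=pts(c)
    m=cv2.inRange(H,lo,hi);m[(P[...,2]<zr[0])|(P[...,2]>zr[1])]=0
    b=np.zeros_like(m);b[box[1]:box[3],box[0]:box[2]]=1;m*=b
    k,l,s,q=cv2.connectedComponentsWithStats(m);r=[]
    for i in range(1,k):
        if s[i,4]>=mn:
            v,u=np.where(l==i);W=ray(c,np.c_[u,v],plane)[:,:2].astype(np.float32)
            r.append((s[i,4],cv2.minAreaRect(W),W.mean(0),np.median(P[l==i][:,2])))
    return r
BLUE=((100,120,60),(125,255,255));OR=((5,150,120),(20,255,255))
E
python3 - <<'E'
import pickle,numpy as np
from h import *
d=pickle.load(open("c0.pkl","rb"))
B={"top":(255,170,415,270),"scene":(250,135,390,215)}
for n in d:
    c=d[n];print(n)
    for nm,a in(("blue",BLUE),("or",OR)):
        print(nm,'rib',*[ (x[0],np.round(x[1][0],4),np.round(x[1][1],4),x[2].round(4),x[3]) for x in blobs(c,*a,(.142,.17),.156,B[n])],sep='\n  ')
    print('tower',*[ (x[0],np.round(x[1][0],4),np.round(x[1][1],4),x[2].round(4),x[3]) for x in blobs(c,*BLUE,(.122,.138),.13,B[n])],sep='\n  ')
    print('pad',*[ (x[0],np.round(x[1][0],4),np.round(x[1][1],4),x[1][2],x[2].round(4),x[3]) for x in blobs(c,(0,0,0),(180,255,60),(-.01,.02),.005,B[n],200)],sep='\n  ')
    print('bar',*[ (x[0],np.round(x[1][0],4),np.round(x[1][1],4),x[1][2],x[2].round(4),x[3]) for x in blobs(c,(0,0,0),(180,255,80),(.1,.122),.112,B[n],20)],sep='\n  ')
c=d["top"];P=pts(c);u,v=255+580//5,170+380//5
print("patch",np.median(P[v-2:v+3,u-2:u+3].reshape(-1,3),0),"pad",np.median(P[v-18:v-6,u-2:u+12].reshape(-1,3),0))
E
```

```text
scene
blue
  rib
  (np.int32(85), array([ 0.5459, -0.1982]), array([0.0425, 0.0285]), array([ 0.5464, -0.1983], dtype=float32), np.float64(0.15428029849036032))
or
  rib
  (np.int32(81), array([ 0.5319, -0.2776]), array([0.0453, 0.0274]), array([ 0.5315, -0.277 ], dtype=float32), np.float64(0.15463128569536796))
tower
  (np.int32(57), array([ 0.5243, -0.3376]), array([0.0168, 0.0507]), array([ 0.5241, -0.3368], dtype=float32), np.float64(0.13042169124528524))
  (np.int32(20), array([ 0.5512, -0.2037]), array([0.0375, 0.0144]), array([ 0.5523, -0.2003], dtype=float32), np.float64(0.13536787097654965))
  (np.int32(80), array([ 0.5608, -0.1454]), array([0.02  , 0.0531]), array([ 0.5601, -0.1454], dtype=float32), np.float64(0.13080710764633466))
pad
bar
  (np.int32(31), array([ 0.74  , -0.2028]), array([0.0179, 0.0487]), 7.430119037628174, array([ 0.7377, -0.1998], dtype=float32), np.float64(0.1053409660121731))
  (np.int32(89), array([ 0.4718, -0.2284]), array([0.0891, 0.0128]), 78.97724151611328, array([ 0.4712, -0.2303], dtype=float32), np.float64(0.11463818475809334))
top
blue
  rib

[... 315 characters left out ...]
115), array([ 0.5629, -0.1476]), array([0.0168, 0.048 ]), array([ 0.5628, -0.1477], dtype=float32), np.float64(0.12964662244243896))
  (np.int32(125), array([ 0.526 , -0.3382]), array([0.0183, 0.0476]), array([ 0.5256, -0.3383], dtype=float32), np.float64(0.12948891998365772))
pad
  (np.int32(972), array([ 0.4746, -0.4403]), array([0.1036, 0.0869]), 10.044538497924805, array([ 0.4765, -0.4415], dtype=float32), np.float64(0.0049605758447110165))
bar
  (np.int32(105), array([ 0.4723, -0.2304]), array([0.0804, 0.0097]), 79.1242904663086, array([ 0.4726, -0.2295], dtype=float32), np.float64(0.1135985335122928))
patch [ 0.4400564  -0.42349617  0.00539266] pad [ 0.47638068 -0.43789666  0.00478934]
```

Careful with the scale: shifts go in shares of 0.75 m and turns go in shares of 2 rad. That gives: 0.435 m is 0.58, -0.202 m is -0.2693, -1.094 rad is -0.547.

Call:
move_arm(
  plan=[
    {"delta_pos": [0.0587, -0.0267, 0], "turn": [0, 0, -0.055], "fingers": 0.4},
    {"delta_pos": [0.116, -0.0533, 0], "turn": [0, 0, -0.1095], "fingers": 0.4},
    {"delta_pos": [0.1747, -0.0813, 0], "turn": [0, 0, -0.164], "fingers": 0.4},
    {"delta_pos": [0.232, -0.108, 0], "turn": [0, 0, -0.219], "fingers": 0.4},
    {"delta_pos": [0.2907, -0.1347, 0], "turn": [0, 0, -0.2735], "fingers": 0.4},
    {"delta_pos": [0.348, -0.1613, 0], "turn": [0, 0, -0.328], "fingers": 0.4},
    {"delta_pos": [0.4067, -0.188, 0], "turn": [0, 0, -0.383], "fingers": 0.4},
    {"delta_pos": [0.464, -0.216, 0], "turn": [0, 0, -0.4375], "fingers": 0.4},
    {"delta_pos": [0.5227, -0.2427, 0], "turn": [0, 0, -0.4925], "fingers": 0.4},
    {"delta_pos": [0.58, -0.2693, 0], "turn": [0, 0, -0.547], "fingers": 0.4},
    {"delta_pos": [0.58, -0.2693, 0], "turn": [0, 0, -0.547], "fingers": 0.4},
    {"delta_pos": [0.58, -0.2693, 0], "turn": [0, 0, -0.547], "fingers": 0.4},
  ],
  force=40,
)

```text
clock: 1.6
position: [0.5361, -0.2837, 0.2418]
ee_rot: [0.772, 0.636, -0.0, -0.0]
ft_force: [-0.6, -0.1, -0.3]
grip_width: 0.598
grasp_force: 0.0
```

Converted, 0.098 m is 0.1307, 0.09 m is 0.12.

Call:
move_arm(
  plan=[
    {"delta_pos": [0.0013, 0, 0.04], "turn": [0, 0, 0], "fingers": 0.4},
    {"delta_pos": [0.0013, 0, 0.08], "turn": [0, 0, 0], "fingers": 0.4},
    {"delta_pos": [0.0013, 0, 0.1067], "turn": [0, 0, 0], "fingers": 0.4},
    {"delta_pos": [0.0013, 0, 0.12], "turn": [0, 0, 0], "fingers": 0.45},
    {"delta_pos": [0.0013, 0, 0.1307], "turn": [0, 0, 0], "fingers": 0.55},
    {"delta_pos": [0.0013, 0, 0.1307], "turn": [0, 0, 0], "fingers": 0.7},
    {"delta_pos": [0.0013, 0, 0.1307], "turn": [0, 0, 0], "fingers": 0.9},
    {"delta_pos": [0.0013, 0, 0.1307], "turn": [0, 0, 0], "fingers": 1.0},
    {"delta_pos": [0.0013, 0, 0.1307], "turn": [0, 0, 0], "fingers": 1.0},
    {"delta_pos": [0.0013, 0, 0.1307], "turn": [0, 0, 0], "fingers": 1.0},
  ],
)

```text
clock: 2.85
position: [0.5373, -0.2824, 0.145]
ee_rot: [0.771, 0.636, 0.0, 0.001]
ft_force: [0.6, -0.8, 4.7]
grip_width: 0.176
grasp_force: 42.6
```

Call:
move_arm(
  plan=[
    {"delta_pos": [0, 0, -0.0013], "turn": [0, 0, 0], "fingers": 1.0},
    {"delta_pos": [0, 0, -0.0027], "turn": [0, 0, 0], "fingers": 1.0},
    {"delta_pos": [0, 0, -0.0027], "turn": [0, 0, 0], "fingers": 1.0},
  ],
)

```text
clock: 3.22
position: [0.5369, -0.2821, 0.146]
ee_rot: [0.771, 0.637, 0.0, -0.0]
ft_force: [3.4, -0.8, -4.2]
grip_width: 0.175
grasp_force: 41.3
```

Converted, -0.001 m is -0.0013.

Call:
move_arm(
  plan=[
    {"delta_pos": [0, 0, -0.0013], "turn": [0, 0, 0], "fingers": 1.0},
    {"delta_pos": [0, 0, -0.0013], "turn": [0, 0, 0], "fingers": 1.0},
  ],
)

```text
clock: 3.48
position: [0.5369, -0.2821, 0.1473]
ee_rot: [0.771, 0.636, 0.0, 0.0]
ft_force: [3.6, -1.4, -3.8]
grip_width: 0.174
grasp_force: 41.4
```

Converted, -0.001 m is -0.0013.

Call:
move_arm(
  plan=[
    {"delta_pos": [0, 0, -0.0013], "turn": [0, 0, 0], "fingers": 1.0},
    {"delta_pos": [0, 0, -0.0013], "turn": [0, 0, 0], "fingers": 1.0},
  ],
)

```text
clock: 3.72
position: [0.5369, -0.2821, 0.1484]
ee_rot: [0.771, 0.637, 0.0, 0.0]
ft_force: [4.7, -0.4, -4.2]
grip_width: 0.179
grasp_force: 41.5
```

Converted, -0.002 m is -0.0027, -0.001 m is -0.0013.

Call:
move_arm(
  plan=[
    {"delta_pos": [0, 0, -0.0013], "turn": [0, 0, 0], "fingers": 1.0},
    {"delta_pos": [0, 0, -0.0027], "turn": [0, 0, 0], "fingers": 1.0},
    {"delta_pos": [0, 0, -0.0027], "turn": [0, 0, 0], "fingers": 1.0},
  ],
)

```text
clock: 4.1
position: [0.5369, -0.2823, 0.1505]
ee_rot: [0.771, 0.636, -0.0, 0.0]
ft_force: [3.2, -0.9, -4.1]
grip_width: 0.181
grasp_force: 41.5
```

Orange is loose: it has lifted 5.5 mm with only its own weight of about 4 N. I'll lift it out and carry it to the pad.

Converted, -0.167 m is -0.2227, -0.06 m is -0.08.

Call:
move_arm(
  plan=[
    {"delta_pos": [0, 0, -0.02], "turn": [0, 0, 0], "fingers": 1.0},
    {"delta_pos": [0, 0, -0.0467], "turn": [0, 0, 0], "fingers": 1.0},
    {"delta_pos": [0, 0, -0.08], "turn": [0, 0, 0], "fingers": 1.0},
    {"delta_pos": [-0.0333, -0.0053, -0.0867], "turn": [0, 0, 0], "fingers": 1.0},
    {"delta_pos": [-0.08, -0.0147, -0.0867], "turn": [0, 0, 0], "fingers": 1.0},
    {"delta_pos": [-0.1333, -0.024, -0.0867], "turn": [0, 0, 0], "fingers": 1.0},
    {"delta_pos": [-0.1867, -0.0333, -0.0867], "turn": [0, 0, 0], "fingers": 1.0},
    {"delta_pos": [-0.2227, -0.04, -0.0733], "turn": [0, 0, 0], "fingers": 1.0},
    {"delta_pos": [-0.2227, -0.04, -0.0267], "turn": [0, 0, 0], "fingers": 1.0},
    {"delta_pos": [-0.2227, -0.04, 0.0267], "turn": [0, 0, 0], "fingers": 1.0},
    {"delta_pos": [-0.2227, -0.04, 0.08], "turn": [0, 0, 0], "fingers": 1.0},
    {"delta_pos": [-0.2227, -0.04, 0.1067], "turn": [0, 0, 0], "fingers": 1.0},
  ],
)

```text
clock: 5.6
position: [0.4744, -0.4401, 0.0688]
ee_rot: [0.771, 0.636, -0.001, -0.002]
ft_force: [-0.7, -0.1, -1.1]
grip_width: 0.173
grasp_force: 41.5
```

Converted, 0.019 m is 0.0253, 0.018 m is 0.024.

Call:
move_arm(
  plan=[
    {"delta_pos": [0, 0, 0.0133], "turn": [0, 0, 0], "fingers": 1.0},
    {"delta_pos": [0, 0, 0.02], "turn": [0, 0, 0], "fingers": 1.0},
    {"delta_pos": [0, 0, 0.024], "turn": [0, 0, 0], "fingers": 1.0},
    {"delta_pos": [0, 0, 0.0253], "turn": [0, 0, 0], "fingers": 1.0},
    {"delta_pos": [0, 0, 0.0253], "turn": [0, 0, 0], "fingers": 1.0},
  ],
)

```text
clock: 6.22
position: [0.4758, -0.4407, 0.0518]
ee_rot: [0.771, 0.636, 0.0, 0.0]
ft_force: [-0.3, -0.5, -2.6]
grip_width: 0.175
grasp_force: 41.5
```

Converted, 0.003 m is 0.004, 0.002 m is 0.0027.

Call:
move_arm(
  plan=[
    {"delta_pos": [0, 0, 0.0027], "turn": [0, 0, 0], "fingers": 1.0},
    {"delta_pos": [0, 0, 0.004], "turn": [0, 0, 0], "fingers": 1.0},
    {"delta_pos": [0, 0, 0.004], "turn": [0, 0, 0], "fingers": 1.0},
  ],
)

```text
clock: 6.6
position: [0.4756, -0.4405, 0.0482]
ee_rot: [0.771, 0.636, -0.0, -0.0]
ft_force: [0.2, -0.9, -2.4]
grip_width: 0.178
grasp_force: 41.6
```

Converted, 0.002 m is 0.0027, 0.001 m is 0.0013.

Call:
move_arm(
  plan=[
    {"delta_pos": [0, 0, 0.0013], "turn": [0, 0, 0], "fingers": 1.0},
    {"delta_pos": [0, 0, 0.0027], "turn": [0, 0, 0], "fingers": 1.0},
    {"delta_pos": [0, 0, 0.0027], "turn": [0, 0, 0], "fingers": 1.0},
  ],
)

```text
clock: 6.98
position: [0.4758, -0.4406, 0.048]
ee_rot: [0.771, 0.636, -0.0, 0.0]
ft_force: [-5.7, 5.1, 12.6]
grip_width: 0.179
grasp_force: 43.7
```

Converted, 0.24 m is 0.32, 0.19 m is 0.2533.

Call:
move_arm(
  plan=[
    {"delta_pos": [0, 0, -0.0027], "turn": [0, 0, 0], "fingers": 1.0},
    {"delta_pos": [0, 0, -0.0027], "turn": [0, 0, 0], "fingers": 0.75},
    {"delta_pos": [0, 0, -0.0027], "turn": [0, 0, 0], "fingers": 0.6},
    {"delta_pos": [0, 0, -0.0027], "turn": [0, 0, 0], "fingers": 0.5},
    {"delta_pos": [0, 0, -0.04], "turn": [0, 0, 0], "fingers": 0.4},
    {"delta_pos": [0, 0, -0.1], "turn": [0, 0, 0], "fingers": 0.4},
    {"delta_pos": [0, 0, -0.16], "turn": [0, 0, 0], "fingers": 0.4},
    {"delta_pos": [0.0267, 0.0027, -0.2133], "turn": [0, 0, 0], "fingers": 0.4},
    {"delta_pos": [0.0933, 0.0107, -0.22], "turn": [0, 0, 0], "fingers": 0.4},
    {"delta_pos": [0.1733, 0.0213, -0.22], "turn": [0, 0, 0], "fingers": 0.4},
    {"delta_pos": [0.2533, 0.0307, -0.22], "turn": [0, 0, 0], "fingers": 0.4},
    {"delta_pos": [0.32, 0.0387, -0.22], "turn": [0, 0, 0], "fingers": 0.4},
  ],
)

```text
clock: 8.48
position: [0.5503, -0.2078, 0.2116]
ee_rot: [0.771, 0.637, 0.0, 0.0]
ft_force: [-0.7, -0.2, 0.8]
grip_width: 0.601
grasp_force: 0.0
```

```bash
python3 - <<'E'
from workcell import *
from h import *
import pickle
c=camera("top");pickle.dump(c,open("c1.pkl","wb"))
cv2.imwrite("pics/b.png",cv2.resize(c["color"][170:270,255:415,::-1],(800,500),interpolation=cv2.INTER_CUBIC))
print(blobs(c,*OR,(.04,.08),.059,(255,170,415,270)))
print(blobs(c,*BLUE,(.142,.17),.156,(255,170,415,270)))
o=get_obs();print(o["position"],o["ft_force"])
E
```

```text
[(np.int32(84), ((0.4754490554332733, -0.4416784644126892), (0.03769337758421898, 0.0169553030282259), 79.84754943847656), array([ 0.4758473 , -0.44132718], dtype=float32), np.float64(0.058478887976717644))]
[(np.int32(23), ((0.5550886392593384, -0.18802900612354279), (0.013007769361138344, 0.01016654260456562), 0.04611262306571007), array([ 0.55535114, -0.1886888 ], dtype=float32), np.float64(0.15600887577792596))]
[ 0.55260798 -0.19980449  0.21190544] [1.73886842 6.85294352 0.51138593]
```

View pics/b.png

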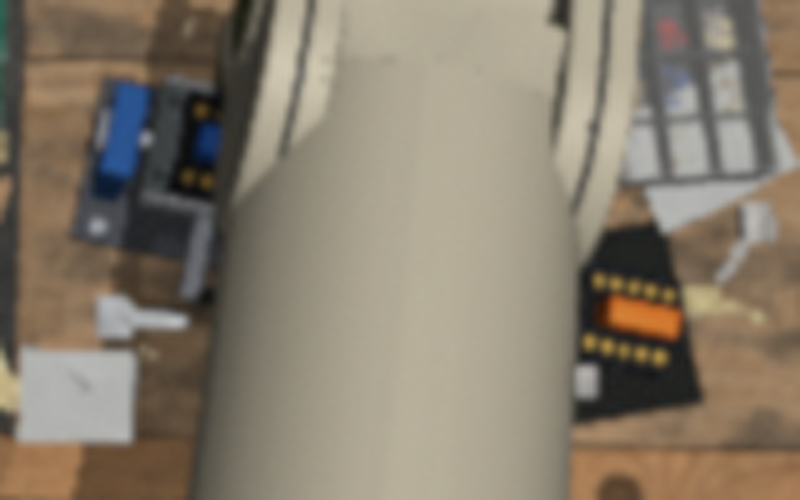

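The orange cassette stands upright on the pad at about (640,317). Now I'll grip blue.

Converted, 0.066 m is 0.088, 0.055 m is 0.0733.

Call:
move_arm(
  plan=[
    {"delta_pos": [0, 0, 0], "turn": [0, 0, 0], "fingers": 0.4},
    {"delta_pos": [0, 0, 0.04], "turn": [0, 0, 0], "fingers": 0.4},
    {"delta_pos": [0, 0, 0.0733], "turn": [0, 0, 0], "fingers": 0.4},
    {"delta_pos": [0, 0, 0.088], "turn": [0, 0, 0], "fingers": 0.5},
    {"delta_pos": [0, 0, 0.088], "turn": [0, 0, 0], "fingers": 0.7},
    {"delta_pos": [0, 0, 0.088], "turn": [0, 0, 0], "fingers": 0.9},
    {"delta_pos": [0, 0, 0.088], "turn": [0, 0, 0], "fingers": 1.0},
    {"delta_pos": [0, 0, 0.088], "turn": [0, 0, 0], "fingers": 1.0},
    {"delta_pos": [0, 0, 0.088], "turn": [0, 0, 0], "fingers": 1.0},
  ],
)

```text
clock: 9.65
position: [0.5505, -0.2109, 0.1463]
ee_rot: [0.771, 0.636, 0.001, 0.001]
ft_force: [4.0, -3.1, 4.0]
grip_width: 0.179
grasp_force: 43.0
```

Converted, -0.002 m is -0.0027, -0.001 m is -0.0013.

Call:
move_arm(
  plan=[
    {"delta_pos": [0, 0, -0.0013], "turn": [0, 0, 0], "fingers": 1.0},
    {"delta_pos": [0, 0, -0.0027], "turn": [0, 0, 0], "fingers": 1.0},
    {"delta_pos": [0, 0, -0.0027], "turn": [0, 0, 0], "fingers": 1.0},
  ],
)

```text
clock: 10.02
position: [0.5504, -0.2106, 0.1471]
ee_rot: [0.771, 0.636, 0.001, 0.001]
ft_force: [7.5, -2.7, -6.2]
grip_width: 0.178
grasp_force: 42.0
```

Converted, -0.001 m is -0.0013.

Call:
move_arm(
  plan=[
    {"delta_pos": [0, 0, -0.0013], "turn": [0, 0, 0], "fingers": 1.0},
    {"delta_pos": [0, 0, -0.0013], "turn": [0, 0, 0], "fingers": 1.0},
    {"delta_pos": [0, 0, -0.0013], "turn": [0, 0, 0], "fingers": 1.0},
  ],
)

```text
clock: 10.4
position: [0.5503, -0.2105, 0.148]
ee_rot: [0.771, 0.636, 0.001, 0.001]
ft_force: [7.8, -2.2, -7.1]
grip_width: 0.179
grasp_force: 41.9
```

Converted, -0.001 m is -0.0013.

Call:
move_arm(
  plan=[
    {"delta_pos": [0, 0.0013, -0.0013], "turn": [0, 0, 0], "fingers": 1.0},
    {"delta_pos": [0, 0.0013, -0.0013], "turn": [0, 0, 0], "fingers": 1.0},
    {"delta_pos": [0, 0.0013, -0.0013], "turn": [0, 0, 0], "fingers": 1.0},
  ],
)

```text
clock: 10.78
position: [0.5505, -0.2105, 0.1482]
ee_rot: [0.771, 0.636, -0.0, -0.0]
ft_force: [6.7, -2.5, -8.5]
grip_width: 0.177
grasp_force: 41.4
```

Converted, -0.001 m is -0.0013.

Call:
move_arm(
  plan=[
    {"delta_pos": [0, 0.0013, -0.0013], "turn": [0, 0, 0], "fingers": 1.0},
    {"delta_pos": [0, 0.0013, -0.0013], "turn": [0, 0, 0], "fingers": 1.0},
    {"delta_pos": [0, 0.0013, -0.0013], "turn": [0, 0, 0], "fingers": 1.0},
  ],
)

```text
clock: 11.15
position: [0.5506, -0.2105, 0.1483]
ee_rot: [0.771, 0.636, -0.001, -0.001]
ft_force: [4.6, -2.4, -13.5]
grip_width: 0.179
grasp_force: 40.8
```

Blue holds: the tool stopped rising while the pull grew to 13.5 N. I'll keep that tug steady for a second.

Call:
move_arm(
  plan=[
    {"delta_pos": [0, 0, 0], "turn": [0, 0, 0], "fingers": 1.0},
    {"delta_pos": [0, 0, 0], "turn": [0, 0, 0], "fingers": 1.0},
    {"delta_pos": [0, 0, 0], "turn": [0, 0, 0], "fingers": 1.0},
    {"delta_pos": [0, 0, 0], "turn": [0, 0, 0], "fingers": 1.0},
    {"delta_pos": [0, 0, 0], "turn": [0, 0, 0], "fingers": 1.0},
    {"delta_pos": [0, 0, 0], "turn": [0, 0, 0], "fingers": 1.0},
    {"delta_pos": [0, 0, 0], "turn": [0, 0, 0], "fingers": 1.0},
    {"delta_pos": [0, 0, 0], "turn": [0, 0, 0], "fingers": 1.0},
  ],
)

```text
clock: 12.15
position: [0.5506, -0.2105, 0.1483]
ee_rot: [0.771, 0.636, -0.001, -0.001]
ft_force: [4.9, -2.0, -13.9]
grip_width: 0.175
grasp_force: 40.8
```

Converted, -0.076 m is -0.1013, -0.06 m is -0.08.

Call:
move_arm(
  plan=[
    {"delta_pos": [0, 0, 0.004], "turn": [0, 0, 0], "fingers": 1.0},
    {"delta_pos": [0, 0, 0.0067], "turn": [0, 0, 0], "fingers": 1.0},
    {"delta_pos": [0, 0, 0.0067], "turn": [0, 0, 0], "fingers": 0.8},
    {"delta_pos": [0, 0, 0.0067], "turn": [0, 0, 0], "fingers": 0.6},
    {"delta_pos": [0, 0, 0.0067], "turn": [0, 0, 0], "fingers": 0.5},
    {"delta_pos": [0, 0, -0.02], "turn": [0, 0, 0], "fingers": 0.5},
    {"delta_pos": [0, 0, -0.0667], "turn": [0, 0, 0], "fingers": 0.55},
    {"delta_pos": [-0.0133, -0.0267, -0.08], "turn": [0, 0, 0], "fingers": 0.6},
    {"delta_pos": [-0.0333, -0.0667, -0.08], "turn": [0, 0, 0], "fingers": 0.6},
    {"delta_pos": [-0.044, -0.0933, -0.08], "turn": [0, 0, 0], "fingers": 0.6},
    {"delta_pos": [-0.044, -0.1013, -0.08], "turn": [0, 0, 0], "fingers": 0.6},
    {"delta_pos": [-0.044, -0.1013, -0.08], "turn": [0, 0, 0], "fingers": 0.6},
  ],
)

```text
clock: 13.65
position: [0.4714, -0.2284, 0.2112]
ee_rot: [0.771, 0.637, 0.0, 0.001]
ft_force: [1.0, -0.4, -0.2]
grip_width: 0.4
grasp_force: 0.0
```

```bash
python3 - <<'E'
from workcell import *
from h import *
c=camera("scene");cv2.imwrite("pics/c.png",cv2.resize(c["color"][115:235,230:390,::-1],(800,600),interpolation=cv2.INTER_CUBIC))
b=(250,135,390,215)
for x in blobs(c,*BLUE,(.142,.17),.156,b)+blobs(c,(0,0,0),(180,255,80),(.1,.122),.112,b):print(x)
o=get_obs();print(o["position"],o["ft_force"],o["grip_width"])
E
```

```text
(np.int32(81), ((0.5468478798866272, -0.1954810619354248), (0.04297458380460739, 0.029474807903170586), 82.16307067871094), array([ 0.5458317 , -0.19449882], dtype=float32), np.float64(0.15332706398939122))
(np.int32(26), ((0.7388248443603516, -0.2044757753610611), (0.047803543508052826, 0.013927008956670761), 84.62835693359375), array([ 0.7383236, -0.2003271], dtype=float32), np.float64(0.10455458812925666))
(np.int32(91), ((0.4718044698238373, -0.2283974438905716), (0.08908984810113907, 0.012793117202818394), 78.97724151611328), array([ 0.47139525, -0.22934453], dtype=float32), np.float64(0.11527013341661299))
[ 0.47162921 -0.22828161  0.21096608] [ 0.64040054  0.1506468  -0.43847191] 0.3995519670018154
```

View pics/c.png

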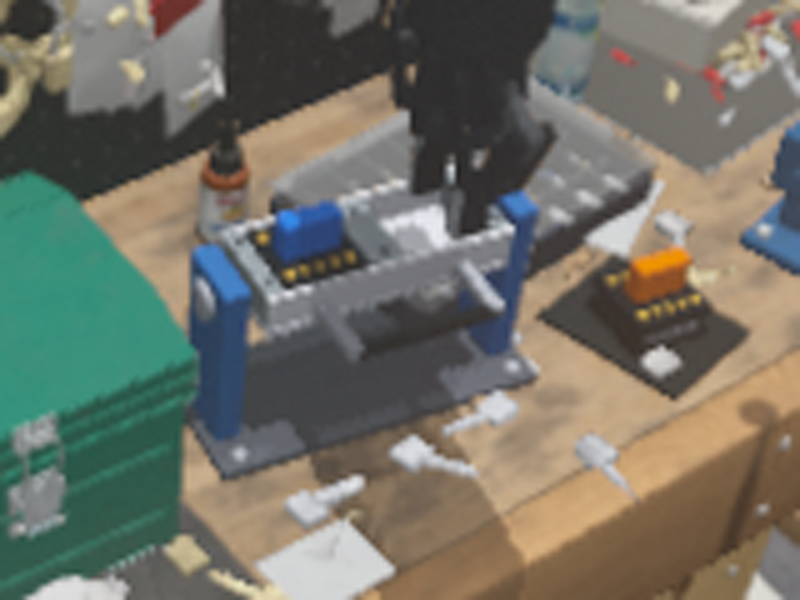

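The scene view shows blue seated at (310,232), the right bay empty, orange upright on the pad at (660,295), and the gripper above the handle bar. Next I'll descend and pinch the bar.

Converted, 0.107 m is 0.1427, 0.106 m is 0.1413.

Call:
move_arm(
  plan=[
    {"delta_pos": [0, 0, 0.04], "turn": [0, 0, 0], "fingers": 0.6},
    {"delta_pos": [0, 0, 0.08], "turn": [0, 0, 0], "fingers": 0.6},
    {"delta_pos": [0, 0, 0.12], "turn": [0, 0, 0], "fingers": 0.6},
    {"delta_pos": [0, 0, 0.1413], "turn": [0, 0, 0], "fingers": 0.62},
    {"delta_pos": [0, 0, 0.1427], "turn": [0, 0, 0], "fingers": 0.75},
    {"delta_pos": [0, 0, 0.1427], "turn": [0, 0, 0], "fingers": 0.9},
    {"delta_pos": [0, 0, 0.1427], "turn": [0, 0, 0], "fingers": 1.0},
    {"delta_pos": [0, 0, 0.1427], "turn": [0, 0, 0], "fingers": 1.0},
    {"delta_pos": [0, 0, 0.1427], "turn": [0, 0, 0], "fingers": 1.0},
  ],
  force=30,
)

```text
clock: 14.82
position: [0.4716, -0.2288, 0.1041]
ee_rot: [0.771, 0.637, 0.0, 0.001]
ft_force: [2.6, 1.3, 2.7]
grip_width: 0.099
grasp_force: 29.6
```

Converted, -0.053 m is -0.0707, -0.034 m is -0.0453.

Call:
move_arm(
  plan=[
    {"delta_pos": [0, 0.0013, -0.016], "turn": [0, 0, 0], "fingers": 1.0},
    {"delta_pos": [0, 0.0053, -0.0307], "turn": [0, 0, 0], "fingers": 1.0},
    {"delta_pos": [0, 0.0107, -0.0453], "turn": [0, 0, 0], "fingers": 1.0},
    {"delta_pos": [0, 0.0187, -0.0587], "turn": [0, 0, 0], "fingers": 1.0},
    {"delta_pos": [0, 0.0293, -0.0707], "turn": [0, 0, 0], "fingers": 1.0},
    {"delta_pos": [0, 0.0293, -0.0707], "turn": [0, 0, 0], "fingers": 1.0},
  ],
)

```text
clock: 15.58
position: [0.4906, -0.2325, 0.1575]
ee_rot: [0.771, 0.636, -0.002, -0.002]
ft_force: [-16.2, 7.0, 15.8]
grip_width: 0.1
grasp_force: 30.9
```

Converted, 0.018 m is 0.024, -0.0165 m is -0.022.

Call:
move_arm(
  plan=[
    {"delta_pos": [0, 0.0093, -0.0133], "turn": [0, 0, 0], "fingers": 1.0},
    {"delta_pos": [0, 0.024, -0.022], "turn": [0, 0, 0], "fingers": 1.0},
    {"delta_pos": [0, 0.024, -0.022], "turn": [0, 0, 0], "fingers": 1.0},
  ],
)

```text
clock: 15.95
position: [0.5107, -0.2364, 0.1749]
ee_rot: [0.771, 0.636, -0.0, 0.0]
ft_force: [-7.8, 4.6, 12.6]
grip_width: 0.097
grasp_force: 31.6
```

Converted, 0.035 m is 0.0467, 0.022 m is 0.0293.

Call:
move_arm(
  plan=[
    {"delta_pos": [0, 0.0133, -0.0093], "turn": [0, 0, 0], "fingers": 1.0},
    {"delta_pos": [0, 0.0293, -0.0133], "turn": [0, 0, 0], "fingers": 1.0},
    {"delta_pos": [0, 0.0467, -0.0147], "turn": [0, 0, 0], "fingers": 1.0},
    {"delta_pos": [0, 0.0467, -0.0147], "turn": [0, 0, 0], "fingers": 1.0},
  ],
)

```text
clock: 16.45
position: [0.5468, -0.2434, 0.1856]
ee_rot: [0.771, 0.637, 0.001, 0.002]
ft_force: [2.7, 1.3, 4.4]
grip_width: 0.096
grasp_force: 30.5
```

```bash
python3 - <<'E'
from workcell import *
from h import *
c=camera("scene");cv2.imwrite("pics/d.png",cv2.resize(c["color"][105:225,230:390,::-1],(800,600),interpolation=cv2.INTER_CUBIC))
o=get_obs();print(o["position"],o["ft_force"],o["torque"],o["grip_width"])
E
```

```text
[ 0.54659327 -0.24347589  0.18560832] [1.81797302 1.75955027 5.90899935] [ 0.22656538 -0.3141036   0.01464188] 0.09854398530067321
```

View pics/d.png

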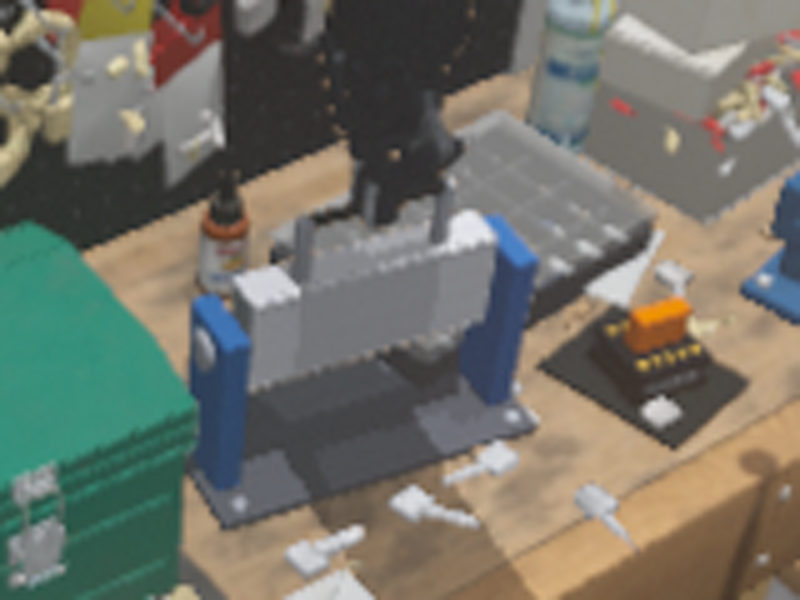

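The frame is vertical, with its handle at the top (370,235), and the grasp is good. Continuing over the top.

Converted, 0.042 m is 0.056, 0.001 m is 0.0013.

Call:
move_arm(
  plan=[
    {"delta_pos": [0, 0.0133, 0.0013], "turn": [0, 0, 0], "fingers": 1.0},
    {"delta_pos": [0, 0.028, 0.0053], "turn": [0, 0, 0], "fingers": 1.0},
    {"delta_pos": [0, 0.0427, 0.0107], "turn": [0, 0, 0], "fingers": 1.0},
    {"delta_pos": [0, 0.056, 0.0187], "turn": [0, 0, 0], "fingers": 1.0},
    {"delta_pos": [0, 0.056, 0.0187], "turn": [0, 0, 0], "fingers": 1.0},
  ],
  force=40,
)

```text
clock: 17.12
position: [0.5869, -0.2512, 0.1697]
ee_rot: [0.771, 0.637, 0.001, 0.001]
ft_force: [3.3, -0.4, 1.6]
grip_width: 0.098
grasp_force: 42.6
```

Converted, 0.037 m is 0.0493, 0.028 m is 0.0373.

Call:
move_arm(
  plan=[
    {"delta_pos": [0, 0.012, 0.0093], "turn": [0, 0, 0], "fingers": 1.0},
    {"delta_pos": [0, 0.0227, 0.0213], "turn": [0, 0, 0], "fingers": 1.0},
    {"delta_pos": [0, 0.0307, 0.0347], "turn": [0, 0, 0], "fingers": 1.0},
    {"delta_pos": [0, 0.0373, 0.0493], "turn": [0, 0, 0], "fingers": 1.0},
    {"delta_pos": [0, 0.0373, 0.0493], "turn": [0, 0, 0], "fingers": 1.0},
  ],
)

```text
clock: 17.75
position: [0.6141, -0.2565, 0.1318]
ee_rot: [0.771, 0.636, 0.0, 0.0]
ft_force: [5.1, 0.6, -1.8]
grip_width: 0.091
grasp_force: 44.8
```

Converted, 0.022 m is 0.0293, 0.017 m is 0.0227.

Call:
move_arm(
  plan=[
    {"delta_pos": [0, 0.004, 0.0133], "turn": [0, 0, 0], "fingers": 1.0},
    {"delta_pos": [0, 0.0053, 0.0227], "turn": [0, 0, 0], "fingers": 1.0},
    {"delta_pos": [0, 0.0053, 0.0293], "turn": [0, 0, 0], "fingers": 1.0},
    {"delta_pos": [0, 0.0053, 0.0293], "turn": [0, 0, 0], "fingers": 1.0},
  ],
)

```text
clock: 18.25
position: [0.6184, -0.2574, 0.1108]
ee_rot: [0.771, 0.636, 0.001, 0.001]
ft_force: [6.7, -1.2, 0.9]
grip_width: 0.096
grasp_force: 46.0
```

Call:
move_arm(
  plan=[
    {"delta_pos": [0, 0.0013, 0.004], "turn": [0, 0, 0], "fingers": 1.0},
    {"delta_pos": [0, 0.0013, 0.004], "turn": [0, 0, 0], "fingers": 1.0},
  ],
)

```text
clock: 18.5
position: [0.6187, -0.2574, 0.1077]
ee_rot: [0.771, 0.636, 0.0, 0.001]
ft_force: [5.1, -0.6, 0.5]
grip_width: 0.098
grasp_force: 46.4
```

Converted, 0.003 m is 0.004.

Call:
move_arm(
  plan=[
    {"delta_pos": [0, 0, 0.004], "turn": [0, 0, 0], "fingers": 1.0},
    {"delta_pos": [0, 0, 0.004], "turn": [0, 0, 0], "fingers": 1.0},
  ],
)

```text
clock: 18.75
position: [0.6187, -0.2574, 0.1049]
ee_rot: [0.771, 0.636, 0.0, 0.001]
ft_force: [7.0, -1.2, 1.1]
grip_width: 0.098
grasp_force: 46.7
```

Converted, 0.003 m is 0.004.

Call:
move_arm(
  plan=[
    {"delta_pos": [0, 0, 0.004], "turn": [0, 0, 0], "fingers": 1.0},
    {"delta_pos": [0, 0, 0.004], "turn": [0, 0, 0], "fingers": 1.0},
  ],
)

```text
clock: 19.0
position: [0.6187, -0.2575, 0.1039]
ee_rot: [0.771, 0.636, 0.0, 0.001]
ft_force: [-1.0, 0.9, 18.3]
grip_width: 0.098
grasp_force: 48.1
```

The far stop is reached: the force jumped to 18 N at bar height. I'll ease off, open and back away upward.

Converted, -0.16 m is -0.2133, -0.001 m is -0.0013.

Call:
move_arm(
  plan=[
    {"delta_pos": [0, 0, -0.0013], "turn": [0, 0, 0], "fingers": 1.0},
    {"delta_pos": [0, 0, -0.0013], "turn": [0, 0, 0], "fingers": 0.75},
    {"delta_pos": [0, 0, -0.0013], "turn": [0, 0, 0], "fingers": 0.65},
    {"delta_pos": [0, 0, -0.0013], "turn": [0, 0, 0], "fingers": 0.6},
    {"delta_pos": [0, 0, -0.0013], "turn": [0, 0, 0], "fingers": 0.6},
    {"delta_pos": [0, 0, -0.0267], "turn": [0, 0, 0], "fingers": 0.6},
    {"delta_pos": [0, 0, -0.0667], "turn": [0, 0, 0], "fingers": 0.6},
    {"delta_pos": [0, 0, -0.12], "turn": [0, 0, 0], "fingers": 0.6},
    {"delta_pos": [0, 0, -0.1733], "turn": [0, 0, 0], "fingers": 0.6},
    {"delta_pos": [0, 0, -0.2133], "turn": [0, 0, 0], "fingers": 0.6},
    {"delta_pos": [0, 0, -0.2133], "turn": [0, 0, 0], "fingers": 0.6},
  ],
)

```text
clock: 20.38
position: [0.6192, -0.2573, 0.2664]
ee_rot: [0.771, 0.636, 0.002, 0.003]
ft_force: [-0.4, 0.3, -0.2]
grip_width: 0.401
grasp_force: 0.0
```

```bash
python3 - <<'E'
from workcell import *
from h import *
c=camera("scene");cv2.imwrite("pics/e.png",cv2.resize(c["color"][105:225,230:390,::-1],(800,600),interpolation=cv2.INTER_CUBIC))
P=pts(c);b=(250,120,390,215)
for x in blobs(c,(0,0,0),(180,255,80),(.1,.13),.112,b):print(x)
o=get_obs();print(o["position"],o["ft_force"],o["clock"])
# tray underside plane tilt (points within tray footprint)
X=np.array([.982,-.19]);Y=np.array([.19,.982]);r=P[...,:2]-[.5443,-.2425]
a,bb,z=r@X,r@Y,P[...,2];m=(abs(a)<.028)&(abs(bb)<.075)&(z>.09)&(z<.15)
print(m.sum(),np.linalg.lstsq(np.c_[a[m],bb[m],np.ones(m.sum())],z[m],rcond=None)[0])
E
```

```text
(np.int32(120), ((0.7484164834022522, -0.3269560933113098), (0.09208818525075912, 0.03450784087181091), 88.17383575439453), array([ 0.746268 , -0.3268381], dtype=float32), np.float64(0.11249686907309298))
(np.int32(29), ((0.7360150814056396, -0.206673726439476), (0.0474933423101902, 0.016270369291305542), 80.3406753540039), array([ 0.73791337, -0.20319161], dtype=float32), np.float64(0.10350751082514514))
(np.int32(44), ((0.6178261041641235, -0.2592836916446686), (0.07862226665019989, 0.009948243387043476), 80.23682403564453), array([ 0.61748505, -0.25682005], dtype=float32), np.float64(0.11389148673316396))
[ 0.6185719  -0.25717986  0.26410568] [-0.79074205  0.0260599  -0.31236837] 20.425
605 [0.01715299 0.00374426 0.12349396]
```

View pics/e.png

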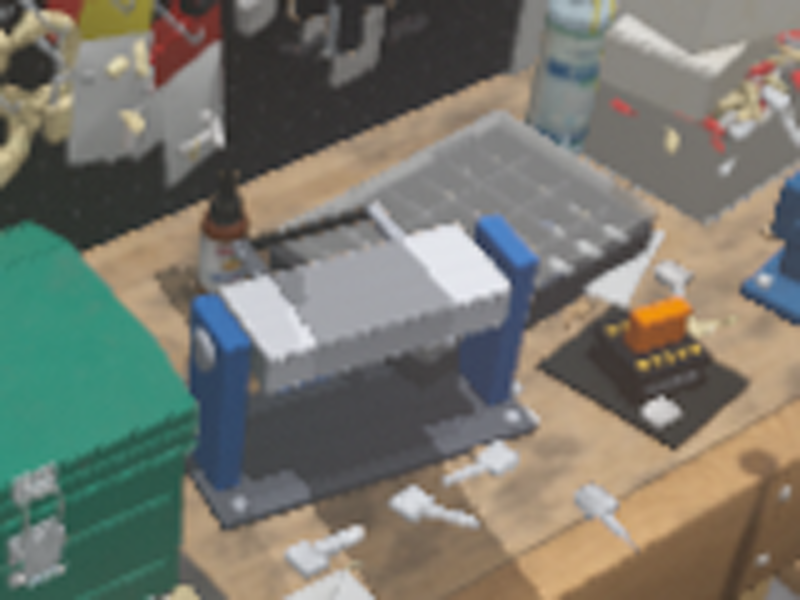

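The frame is upside down at its far stop: the handle is on the far side (370,215), the blue rib hangs under the tray at about (315,385), nothing lies on the base plate, and orange stands on the pad.

```bash
python3 -c "from workcell import *;print(hand_in())"
```

```text
the job is handed in; nothing more can be done
None
```

The job is done and handed in at about 20 s: the orange cassette was loose and stands upright on the pad, and the blue one held a steady tug of about 14 N and now hangs upside down in the tray at the far stop.

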